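Spent respirator cartridges into the extracted lead-waste bin

TASK

Two spent respirator cartridges (purple, no cap) lie loose on the glazing bench and must go into the yellow lead-waste bin. First turn the bin's extraction damper, the red lever on the duct, to half open (the red 45 degree mark) and leave it there, so that air is drawn in whenever the flap opens; then push both cartridges right through the sprung black flap so that they lie inside and the flap has shut behind them. Leave the new yellow-capped cartridge and everything else on the bench where it is.

Things in the scene. Friction and masses are not known exactly. Their poses are not given: they have to be found in the camera images.
- spent1_center (a point): Spent respirator cartridge: purple plastic block 92 (its own x) x 56 (y) x 34 mm (z), with an open grey spigot 36 mm across standing 10 mm above the middle of its top. Grey smears, no cap. It lies filter face down, so only its 56 mm width can be gripped; 0.13 to 0.2 kg. This point is the middle of the block, 17 mm above its underside; z up.
- spent2_center (a point): The other spent cartridge, the same in every way as the first; this point is the middle of its block, 17 mm above its underside, x along its 92 mm side.
- fresh_center (a point): New respirator cartridge: purple plastic block 92 (its own x) x 56 (y) x 34 mm (z), with a bright yellow cap 48 mm across standing 11 mm above the middle of its top. It must stay where it is. It lies filter face down, so only its 56 mm width can be gripped; 0.13 to 0.2 kg. This point is the middle of the block, 17 mm above its underside; z up.
- bin: Yellow lead-waste bin, fixed, open only at its flap: 220 mm wide (y), 260 mm deep (x), 303 mm high. Origin on the bench under the middle of the sill; x into the bin, y left, z up. Upright front wall (x = 0 to 6 mm) up to the sill at 205 mm; from there the face slopes up and back at 35 degrees from level to the flat top, 140 mm behind the sill. Inside, empty: floor 199 mm below the sill, steep baffle from front wall to floor.
- flap_sill (a point): Middle of the sill, the lower edge of the bin's opening, 205 mm above the bench; axes as the bin's. The opening fills the sloped face above the sill: 150 mm wide (y = -75 to 75 mm) and 150 mm long up the slope, with 35 mm of frame on each side; a black flap with a grey lower edge closes it.
- flap (a joint): Black flap, rad: 0 shut, flush with the slope; it grows as the flap swings down and into the bin about the level hinge along its upper edge (124 mm behind the sill, 87 mm above it), to a stop at 1.35. 146 mm wide, 141 mm long. A light spring shuts it: about 0.15 N at its lower edge starts it, 0.4 N holds it wide open.
- damper (a joint): Damper lever, rad: 0 closed (lever points from its spindle along -x of the bin), 1.571 fully open (along -y of the bin, away from it); it turns counter-clockwise seen from above. Half open, 0.785 (45 degrees), is the red mark on the round plate under the lever. It stays where it is left; about 1.2 N at the grip moves it.
- damper_grip (a point): Centre of the red plastic sleeve on the damper lever: 70 mm along the lever, 20 mm across, 18 mm high, 177 mm above the bench, 85 mm from the spindle. x of this point's frame points along the lever to the spindle. The space under it is free for 20 mm.
- damper_axis (a point): The damper lever's upright spindle at the lever's height, 177 mm above the bench; fixed. Under it an 80 mm steel duct, its top 140 mm above the bench, runs along -y of the bin from the bin's right side for 180 mm and then turns away from the robot. A round plate 112 mm across lies 16 mm below this point.
- tape_roll: Roll of blue masking tape lying flat, 96 mm across, 48 mm high, origin under its middle. A bystander.
- solder_spool: Grey spool of solder standing on its flange, 76 mm across, 56 mm high, origin under its middle. A bystander.
- putty_tin: Round metal tin, 80 mm across, 62 mm high, origin under its middle. A bystander.
- half_mask: Black rubber half mask lying on the bench with a round purple filter on either side, about 100 x 170 mm and 76 mm high, origin under its middle. A bystander on the right; its filters stay on.
- brush_jar: White jar, 76 mm across and 100 mm high, of brushes that stand up to 190 mm above the bench, origin under its middle. A bystander at the back left.
- pliers: Blue-handled pliers lying on the bench, 150 mm long, 16 mm high, origin at the pivot. A bystander near the robot on the left.
Mind the look-alikes: they are no part of the job. What is shaped like the part that bears spent1_center but green is not meant.

How it is judged:
By the outcome, as a careful person would: the job done as asked, in the order asked, and still so for the second after the job is handed in, with the robot touching nothing.
It also fails if it takes over 70 s, if anything falls off the work surface, if the arm or the gripper's body presses on something with over 40 N, if the wrist force passes 120 N, or if a joint passes its speed limit or range.

ROBOT

A 6-joint arm with a two-finger parallel gripper is mounted at the origin on the work surface. World frame = base frame: x ahead of the robot, y to its left, z up, the work surface at z = 0. Lengths are in mm, angles in degrees, forces in N, time in s.
With the tool pointing down it reaches from about 300 to 850 mm from the base axis. Payload 4.2 kg.
Tool frame: the origin (TCP) lies midway between the tips of the shut fingers; the grasp point (between the pads) lies 19 mm behind it (env.hold_point_z is the z of the grasp point in the tool frame, in mm); z points along the fingers, y is the direction in which the jaws open and shut (so a half turn about z gives the same grasp; the last joint's range is limited). The gripper opens to 91 mm and grips with 3 to 60 N. Pads are 32 mm wide; open, the fingers measure 118 mm over their backs; the gripper's body (76 mm by 178 mm) begins 60 mm behind the grasp point.
Start: joints at [70.76, 18.312, 89.639, -0, 72.044, -1.146], TCP at [178.584, 546.581, 213.976] pointing down, gripper open.
Joint ranges: [-177.97, 177.97], [-48.28, 115.42], [12.27, 149.76], [-77.06, 257.06], [2.81, 150.46], [-146.56, 146.56]. Speed limits (degrees/s): [147.25, 147.25, 180, 180, 180, 180].

INTERFACE

Orientations are given as [roll, pitch, yaw] about the fixed x, y, z axes, in that order (R = Rz(yaw) Ry(pitch) Rx(roll)).
In Python, from workcell import env, grab_frame, camera_params, spotter gives the robot as it stands. The module is installed in compiled form; this text tells all that it offers.
- The arm moves only by the shell command python3 -m jog 'ROWS' [FORCE]. ROWS is text: rows parted by semicolons, each of 7 numbers parted by spaces: the turn, a rotation vector about the world's x, y, z in units of 5 degrees (1.0 is 5 degrees), then the shift along the world's x, y, z in units of 25 mm (1.0 is 25 mm), then the opening, from 0 (shut) to 1 (fully open). A call has 1 to 5 rows; each row is the pose to reach, as a shift and turn from the pose commanded when the call began; what a row does not reach only later rows make up. A row lasts 1/8 s, in which the tool goes at most 62.5 mm and 10.7 degrees, less where a joint would pass 70% of its speed; a pose out of reach is approached as far as the arm can. A call with a gripper value outside its range is refused whole. The fingers move at their own pace and stop on an object; FORCE is the grip in N (left out, the last holds). Time passes only in rows, so rows that repeat a pose let the fingers close. It gives the time, the measured TCP pose, the force and the opening at its end, in the units of the state.
- env.state(): the state, without advancing time (a new reading comes with each control period).
- grab_frame(name): name is "scene" or "top" or "wrist"; returns the picture (384x512x3 uint8, red, green, blue); there is no depth.
- camera_params(name): a dict with "K" (3x3 intrinsics, pixels), "rvec" (rotation vector, rad) and "tvec" (3), from world to camera coordinates, as OpenCV has them. Camera axes: x right, y down, z forward; pixel columns grow to the right and rows downward; lengths in mm; the calibration is good to about 2 mm. A picture is of the moment at which its call begins: read the wrist's pose just before it. camera_params takes no time and is no camera call; for the wrist camera it gives the pose at the moment of the call.
- env.job_done(): hands the job in, once; it reports no verdict.
Trained networks look in the newest picture that a camera, given by its name, has taken for a name from the list of things; names that differ only in an ending like _2 or _b are one class to them, and where a whole thing is asked for, a point or a joint stands for the part that bears it (a point fixed in the world has none). Each returns a list of dicts, best first, with "conf" (0 to 1); they miss things now and then, are a little off and sometimes report something else, mostly with a low value. They report only what shows in the picture. A call takes as long as a camera call. They do not tell look-alikes from the thing itself.
- spotter.look_for(query, camera): "box" ([left, top, width, height] in pixels, round what is visible of it).
- spotter.trace(query, camera): "region" (384x512 bool, what is visible of it) and "box" ([left, top, width, height] in pixels, round what is visible of it).
The state is a dict: "time_s": time; "qpos": joint angles; "qvel": joint speeds; "effort": joint torques, N m; "ee_pos": TCP position; "ee_rot": TCP orientation; "force": force on the tool from outside, world axes, zero at the start; "torque": the same for the moment, N m; "gripper_width": finger opening in mm.
Only numpy, scipy, OpenCV 4.12 (cv2) and the standard library are available. Lean on these libraries where they do the work, as an engineer would, in place of code of your own. Each camera call takes 0.05 s, during which the arm holds its last target. There are 200 camera calls.

## Working session

There is one attempt and no reset: what is moved stays moved. The work goes in short steps, Python scripts to look and compute and a shell command to move; the robot and the scene stay as the last step left them, time stands still between calls to the robot, and variables do not carry over. Pictures are saved under pics/ and viewed, about 8 in all and at most 12, crops included, and the job is handed in when it is done.

```bash
mkdir -p pics
cat > h.py <<'E'
import numpy as np, cv2
from workcell import env, grab_frame, camera_params, spotter
def cam(n):
    p=camera_params(n);R=cv2.Rodrigues(np.array(p['rvec'],float))[0];return np.array(p['K'],float),R,np.array(p['tvec'],float).ravel()
def ray(n,u,v,z):
    K,R,t=cam(n);d=R.T@np.linalg.solve(K,[u,v,1]);c=-R.T@t
    return c+d*(z-c[2])/d[2]
def proj(n,X):
    K,R,t=cam(n);q=(K@(R@np.atleast_2d(X).T+t[:,None])).T;return q[:,:2]/q[:,2:]
def save(n,f):
    im=grab_frame(n);cv2.imwrite('pics/'+f,im[:,:,::-1]);return im
E
python3 - <<'E'
from h import *
a=save('top','top1.png');b=save('scene','sc1.png')
cv2.imwrite('pics/t.png',cv2.resize(a[:,:,::-1],(800,600),interpolation=2))
cv2.imwrite('pics/s.png',cv2.resize(b[:,:,::-1],(800,600),interpolation=2))
for n in ('top','scene'):
    K,R,t=cam(n);print(n,K.round(1).tolist(),(-R.T@t).round(),R[2].round(2))
for q in ('spent1_center','fresh_center','bin','damper_grip','damper','flap'):
    for d in spotter.look_for(q,'top'): print(q,d)
print(env.state(),env.hold_point_z)
E
```

```text
top [[347.9, 0.0, 254.6], [0.0, 347.9, 194.3], [0.0, 0.0, 1.0]] [ 290.  -59. 1525.] [ 0.16 -0.   -0.99]
scene [[440.7, 0.0, 260.1], [0.0, 440.7, 195.4], [0.0, 0.0, 1.0]] [1226.  859. 1097.] [-0.5  -0.61 -0.61]
spent1_center {'box': [321.0, 256.1, 12.9, 17.3], 'conf': 0.61}
spent1_center {'box': [314.7, 221.5, 16.4, 19.4], 'conf': 0.51}
fresh_center {'box': [198.1, 208.0, 16.8, 24.0], 'conf': 0.82}
bin {'box': [184.9, 53.8, 157.2, 133.2], 'conf': 0.79}
damper_grip {'box': [269.0, 156.7, 5.3, 27.7], 'conf': 0.7}
damper {'box': [269.0, 152.1, 8.3, 32.2], 'conf': 0.64}
flap {'box': [197.8, 123.6, 42.1, 32.3], 'conf': 0.68}
{'time_s': 0.4, 'qpos': array([ 7.07606018e+01,  1.83187792e+01,  8.96503009e+01,  1.16554639e-03,
        7.20420813e+01, -1.14656300e+00]), 'qvel': array([-0.07799583, -0.08410537, -0.2191297 ,  0.00295085,  0.01787018,
        0.03090665]), 'effort': array([-6.17998512e-05, -4.11887383e+01, -2.31916487e+01,  7.28816609e-02,
        3.95972142e-02, -4.34177639e-05]), 'ee_pos': array([178.55022996, 546.51284055, 213.83020019]), 'ee_rot': array([-1.79988863e+02, -1.33181113e-03,  1.61906805e+02]), 'force': array([-0.63411703, -0.29226834, -0.55050623]), 'torque': array([-0.02653573,  0.00969776,  0.02742329]), 'gripper_width': 91.2928723570822} -18.8
```

View pics/t.png

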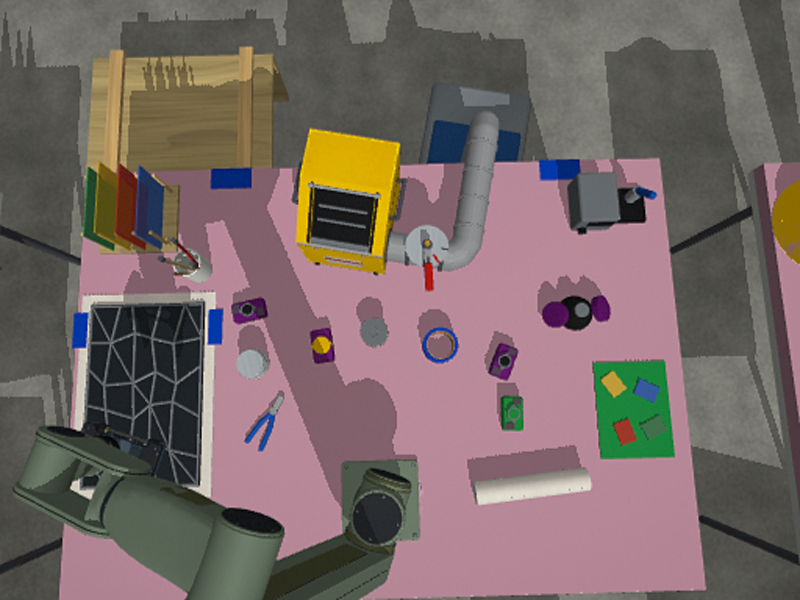

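View pics/s.png

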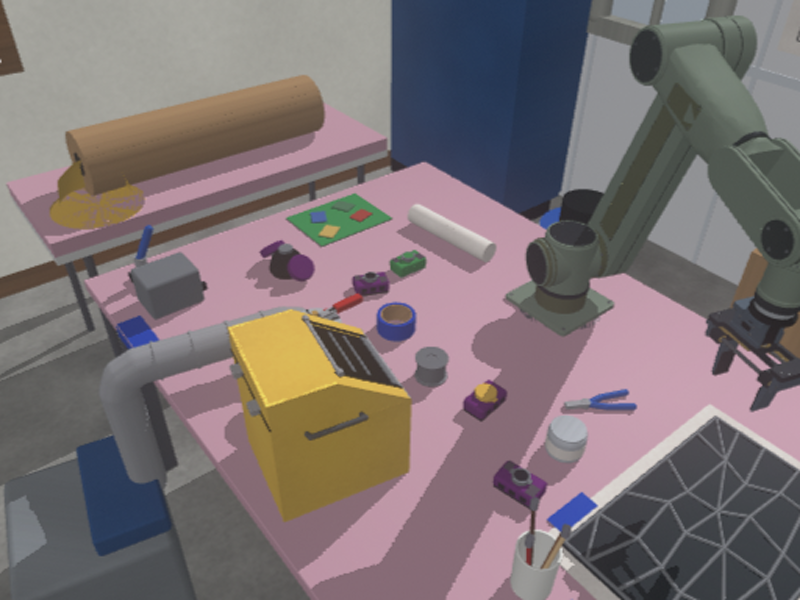

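The top view (800x600) shows spent cartridges at about (250,309) and (503,361), the fresh one at (321,345) and the green look-alike at (511,412). The bin is at (350,200) and the red lever at (429,275), pointing towards the robot, so the damper is closed. Next I fit models to the silhouettes in both views.

```bash
cat > fit.py <<'E'
from h import *
from scipy.optimize import minimize
S=4
def box(x0,x1,y0,y1,z0,z1): return np.array([[x,y,z] for x in(x0,x1) for y in(y0,y1) for z in(z0,z1)],float)
def place(P,p):
    c,s=np.cos(p[2]),np.sin(p[2]);return P@np.array([[c,s,0],[-s,c,0],[0,0,1]])+[p[0],p[1],0]
def fit(parts,p0,masks):
    big={n:(cv2.resize(m.astype(np.uint8),None,fx=S,fy=S,interpolation=0)>0) for n,m in masks.items()}
    def cost(p):
        c=0
        for n,m in big.items():
            r=np.zeros(m.shape,np.uint8)
            for P in parts:
                q=(proj(n,place(P,p))+.5)*S
                cv2.fillConvexPoly(r,cv2.convexHull(np.round(q*16).astype(np.int32)),1,shift=4)
            r=r>0;c+=1-(r&m).sum()/max(1,(r|m).sum())
        return c
    best=None
    for dy in (0,.5,1,1.5,2,2.5) if parts[0] is BLK else (0,):
        p=np.array(p0,float)+[0,0,dy]
        r=minimize(cost,p,method='Nelder-Mead',options=dict(initial_simplex=[p,p+[15,0,0],p+[0,15,0],p+[0,0,.3]],xatol=.05,fatol=1e-4))
        if best is None or r.fun<best.fun:best=r
    return best
th=np.linspace(0,2*np.pi,24,endpoint=False)
BLK=box(-46,46,-28,28,0,34)
SPIG=np.array([[18*np.cos(t),18*np.sin(t),z] for t in th for z in(30,44)])
BIN=np.array([[x,y,z] for y in(-110,110) for x,z in((0,0),(0,205),(140,303),(260,303),(260,0))],float)
def hullmask(m,open_=False):
    m=m.astype(np.uint8);n,l,s,_=cv2.connectedComponentsWithStats(m)
    k=1+np.argmax(s[1:,4]);c,_=cv2.findContours((l==k).astype(np.uint8),0,2)
    r=np.zeros_like(m);cv2.fillConvexPoly(r,cv2.convexHull(c[0]),1);return r>0
E
python3 - <<'E'
from fit import *
im={n:cv2.imread(f'pics/{f}1.png') for n,f in(('top','top'),('scene','sc'))}
hsv={n:cv2.cvtColor(i,cv2.COLOR_BGR2HSV) for n,i in im.items()}
def pm(n,xyz,r):
    u,v=proj(n,xyz)[0];h=hsv[n];m=((h[...,0]>135)&(h[...,0]<160)&(h[...,1]>120)).astype(np.uint8)
    yy,xx=np.mgrid[:384,:512];m&=(np.hypot(xx-u,yy-v)<r)
    return hullmask(m)
for nm,u,v in(('A',160,198),('B',322,231),('fresh',205.5,220)):
    w=ray('top',u,v,20);ms={'top':pm('top',w,20),'scene':pm('scene',w,26)}
    r=fit([BLK],[w[0],w[1],0.1],ms);print(nm,w.round(),r.x[:2].round(1),np.degrees(r.x[2]).round(1),r.fun.round(3),[m.sum() for m in ms.values()])
ms={}
for n,c in(('top',(192,110)),('scene',(160,300))):
    h=hsv[n];m=(h[...,0]>18)&(h[...,0]<32)&(h[...,1]>150)
    if n=='top':
        m[:80]=0;m[:,:185]=0;m[:,262:]=0; 
    else: m[:190]=0; m[:,265:]=0
    ms[n]=hullmask(m)
w=ray('top',220,172,0);r=fit([BIN],[w[0],w[1],-.1],ms);b=r.x;print('bin',w.round(),b[:2].round(1),np.degrees(b[2]).round(1),r.fun.round(3))
for n in ms:
    o=cv2.resize(im[n],None,fx=3,fy=3)
    q=((proj(n,place(BIN,b))+.5)*3).astype(int)
    for i in range(5):
        for a,c in((i,(i+1)%5),(i+5,(i+1)%5+5),(i,i+5)):cv2.line(o,tuple(map(int,q[a])),tuple(map(int,q[c])),(255,0,255),1)
    h=hsv[n];red=((h[...,0]<6)|(h[...,0]>175))&(h[...,1]>170)&(h[...,2]>120)
    u,v,ww,hh=(255,140,45,55) if n=='top' else (190,170,60,50)
    k=np.zeros_like(red);k[v:v+hh,u:u+ww]=red[v:v+hh,u:u+ww]
    N,l,s,c=cv2.connectedComponentsWithStats(k.astype(np.uint8))
    for i in range(1,N): print(n,'red',s[i],c[i].round(1),ray(n,*c[i],186).round(1), ray(n,*c[i],161).round(1))
    cv2.imwrite(f'pics/bin_{n}.png',o[240:640,500:1000] if n=='top' else o[540:1040,400:900])
a=cv2.imread('pics/bin_top.png');c=cv2.imread('pics/bin_scene.png');H=max(a.shape[0],c.shape[0])
cv2.imwrite('pics/bin.png',cv2.resize(np.hstack([cv2.copyMakeBorder(i,0,H-i.shape[0],0,0,0) for i in(a,c)]),(800,400)))
E
```

```text
A [522. 351.  20.] [521.8 354.6] 99.5 1.187 [np.int64(246), np.int64(49)]
B [ 359. -349.   20.] [ 360.1 -347.5] 156.7 1.106 [np.int64(290), np.int64(2)]Traceback (most recent call last):
  File "<stdin>", line 10, in <module>
  File "fit.py", line 21, in fit
    r=minimize(cost,p,method='Nelder-Mead',options=dict(initial_simplex=[p,p+[15,0,0],p+[0,15,0],p+[0,0,.3]],xatol=.05,fatol=1e-4))
    res = _minimize_neldermead(fun, x0, args, callback, bounds=bounds,
                               **options)
    fxr = func(xr)
    fx = function(np.copy(x), *(wrapper_args + args))
  File "fit.py", line 14, in cost
    q=(proj(n,place(P,p))+.5)*S
       ~~~~^^^^^^^^^^^^^^
  File "h.py", line 9, in proj
    K,R,t=cam(n);q=(K@(R@np.atleast_2d(X).T+t[:,None])).T;return q[:,:2]/q[:,2:]
          ~~~^^^
  File "h.py", line 4, in cam
    p=camera_params(n);R=cv2.Rodrigues(np.array(p['rvec'],float))[0];return np.array(p['K'],float),R,np.array(p['tvec'],float).ravel()
ValueError: time passes only in moves, steps and waits
```

```bash
sed -i 's/^def cam(n):/import functools\n@functools.lru_cache(None)\ndef cam(n):/' h.py
cat > m1.py <<'E'
from fit import *
im={n:cv2.imread(f'pics/{f}1.png') for n,f in(('top','top'),('scene','sc'))}
hsv={n:cv2.cvtColor(i,cv2.COLOR_BGR2HSV) for n,i in im.items()}
def pm(n,xyz,r):
    u,v=proj(n,xyz)[0];h=hsv[n].astype(int);b=im[n].astype(int)
    m=((b[...,0]-b[...,1]>25)&(b[...,0]-b[...,2]>-8)&(h[...,1]>90)).astype(np.uint8)
    yy,xx=np.mgrid[:384,:512];m&=(np.hypot(xx-u,yy-v)<r)
    return hullmask(m)
tiles=[]
for nm,u,v in(('A',160,198),('B',322,231),('fresh',205.5,220)):
    w=ray('top',u,v,20);ms={'top':pm('top',w,20),'scene':pm('scene',w,26)}
    for mm in (ms,{'top':ms['top']}):
        r=fit([BLK],[w[0],w[1],0.1],mm);print(nm,w.round(),r.x[:2].round(1),np.degrees(r.x[2]).round(1),r.fun.round(3),[m.sum() for m in mm.values()])
        if mm is ms: p=r.x
    for n in ms:
        o=cv2.resize(im[n],None,fx=5,fy=5,interpolation=2);q=((proj(n,place(BLK,p))+.5)*5).astype(int)
        for i in range(8):
            for j in range(i):
                if bin(i^j).count('1')==1: cv2.line(o,tuple(map(int,q[i])),tuple(map(int,q[j])),(0,255,255),1)
        c=q.mean(0).astype(int);tiles.append(o[c[1]-95:c[1]+95,c[0]-95:c[0]+95])
ms={}
for n in im:
    h=hsv[n];m=(h[...,0]>18)&(h[...,0]<32)&(h[...,1]>150)
    if n=='top': m[:80]=0;m[175:]=0;m[:,185:]&=True;m[:,:185]=0;m[:,262:]=0
    else: m[:190]=0;m[:,265:]=0
    ms[n]=hullmask(m)
w=ray('top',220,172,0);r=fit([BIN],[w[0],w[1],-.1],ms);b=r.x;print('bin',w.round(),b[:2].round(1),np.degrees(b[2]).round(1),r.fun.round(3))
for n in ms:
    o=cv2.resize(im[n],None,fx=3,fy=3)
    q=((proj(n,place(BIN,b))+.5)*3).astype(int)
    for i in range(5):
        for a,c in((i,(i+1)%5),(i+5,(i+1)%5+5),(i,i+5)):cv2.line(o,tuple(map(int,q[a])),tuple(map(int,q[c])),(255,0,255),1)
    h=hsv[n];red=((h[...,0]<6)|(h[...,0]>175))&(h[...,1]>170)&(h[...,2]>120)
    u,v,ww,hh=(255,140,45,55) if n=='top' else (190,170,60,50)
    k=np.zeros_like(red);k[v:v+hh,u:u+ww]=red[v:v+hh,u:u+ww]
    N,l,s,c=cv2.connectedComponentsWithStats(k.astype(np.uint8))
    for i in range(1,N): print(n,'red',s[i],c[i].round(1),ray(n,*c[i],186).round(1), ray(n,*c[i],161).round(1))
    cv2.imwrite(f'pics/bin_{n}.png',o[230:610,540:940] if n=='top' else o[560:1000,400:840])
a=cv2.resize(cv2.imread('pics/bin_top.png'),(400,380));c=cv2.resize(cv2.imread('pics/bin_scene.png'),(400,380))
t=cv2.resize(np.hstack(tiles),(800,133))
cv2.imwrite('pics/bin.png',np.vstack([np.hstack([a,c]),t]))
E
python3 m1.py
```

```text
A [522. 351.  20.] [523.  355.7] 102.7 0.703 [np.int64(296), np.int64(298)]
A [522. 351.  20.] [523.1 355.7] 102.8 0.105 [np.int64(296)]
B [ 359. -349.   20.] [ 359.9 -347.4] -23.3 0.769 [np.int64(291), np.int64(118)]
B [ 359. -349.   20.] [ 360.3 -347.5] 156.6 0.11 [np.int64(291)]
fresh [421. 153.  20.] [415.4 152.3] 11.6 1.273 [np.int64(118), np.int64(185)]
fresh [421. 153.  20.] [394.4 156.1] 71.5 0.609 [np.int64(118)]
bin [636.  89.   0.] [641.   84.1] -11.5 0.448
top red [277 163   4   5   5] [278.6 165. ] [ 615.6 -160.6  186. ] [ 621.7 -162.5  161. ]
top red [272 169   5  17  79] [274.1 176.7] [ 568.9 -141.1  186. ] [ 574.1 -142.6  161. ]
```

View pics/bin.png

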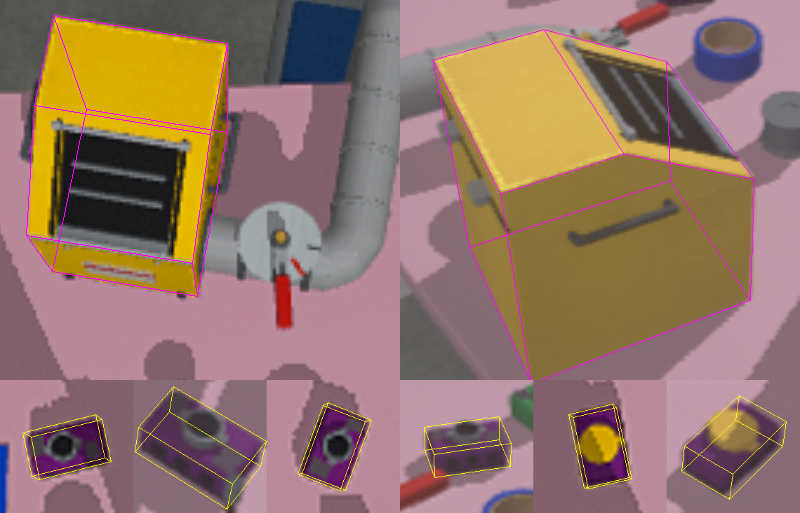

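All the fits look right. Spent A is at (523,356) with its long axis at 102.7°, and spent B at (360,-347) with its long axis at -23.3°. The bin sill is at (641,84) with yaw -11.5°, and the overlays match in both views. Next I go above the lever and check it with the wrist camera.

```bash
python3 -m jog '0 0 -8.67 3.6 -6.8 1.6 1;0 0 -8.67 3.6 -6.8 1.6 1;0 0 -8.67 3.6 -6.8 1.6 1;0 0 -8.67 3.6 -6.8 1.6 1;0 0 -8.67 3.6 -6.8 1.6 1'
python3 -m jog '0 0 -8.67 3.6 -6.8 1.6 1;0 0 -8.67 3.6 -6.8 1.6 1;0 0 -8.67 3.6 -6.8 1.6 1;0 0 -8.67 3.6 -6.8 1.6 1;0 0 -8.67 3.6 -6.8 1.6 1'
python3 -m jog '0 0 -8.67 3.6 -6.8 1.6 1;0 0 -8.67 3.6 -6.8 1.6 1;0 0 -8.67 3.6 -6.8 1.6 1;0 0 -8.67 3.6 -6.8 1.6 1;0 0 -8.67 3.6 -6.8 1.6 1'
python3 -m jog '0 0 -8.67 3.6 -6.8 1.6 1;0 0 -8.67 3.6 -6.8 1.6 1;0 0 -8.67 3.6 -6.8 1.6 1;0 0 -8.67 3.6 -6.8 1.6 1;0 0 -8.67 3.6 -6.8 1.6 1'
python3 - <<'E'
from h import *
im=save('wrist','w1.png');K,R,t=cam('wrist');s=env.state();print(s['time_s'],s['ee_pos'],s['ee_rot'],s['qpos'].round(1),(-R.T@t).round(),R.round(2).tolist())
for n in('wrist','top'):
    if n=='top': save('top','top2.png')
    for q in('damper_grip','damper'):
        for d in spotter.trace(q,n)[:2]:
            v,u=np.nonzero(d['region']);print(n,q,d['box'],d['conf'],ray(n,u.mean(),v.mean(),186).round(1))
E
```

```text
time_s: 1.02
ee_pos: [269.0, 376.0, 254.5]
ee_rot: [179.9, -0.0, 118.6]
force: [-0.0, -0.1, -0.0]
gripper_width: 91.2
time_s: 1.65
ee_pos: [358.9, 206.7, 293.9]
ee_rot: [-180.0, -0.0, 75.4]
force: [0.2, 0.9, 0.1]
gripper_width: 91.3
time_s: 2.28
ee_pos: [448.9, 37.3, 333.3]
ee_rot: [-179.9, 0.1, 32.2]
force: [-0.5, 0.2, -0.5]
gripper_width: 91.2
time_s: 2.9
ee_pos: [539.1, -132.1, 373.1]
ee_rot: [-180.0, 0.1, -11.0]
force: [-0.3, -0.4, 0.4]
gripper_width: 90.9
2.95 [ 538.6629321  -131.57017072  373.2955974 ] [-1.79958149e+02  9.19749672e-02 -1.10190512e+01] [-14.9  13.4  74.1   0.   92.6  86.1] [ 608. -145.  544.] [[-0.19, -0.98, -0.0], [-0.95, 0.19, 0.25], [-0.24, 0.05, -0.97]]
wrist damper_grip [236.3, 60.5, 40.0, 114.2] 0.81 [ 606.5 -140.9  186. ]
wrist damper [238.5, 61.5, 37.1, 109.4] 0.68 [ 606.6 -140.4  186. ]
top damper [268.7, 178.8, 8.0, 4.7] 0.62 [ 548.3 -139.8  186. ]
```

View pics/w1.png

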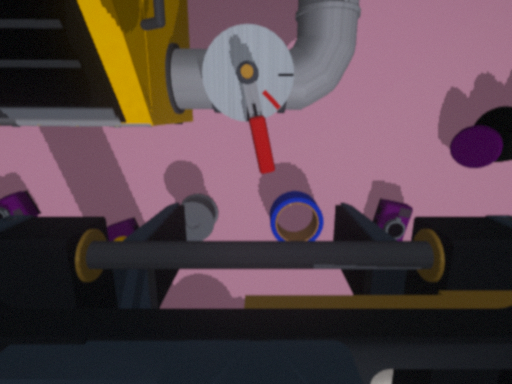

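The wrist view shows the spindle at (247,71), the red sleeve from (256,117) to (267,172) and the red mark from (263,92) to (278,107).

Run:
```python
from h import *
im=cv2.imread('pics/w1.png');h=cv2.cvtColor(im,40)
red=((h[...,0]<6)|(h[...,0]>175))&(h[...,1]>150);red[200:]=0;red[:,350:]=0;red[:,200:]&=True
N,l,s,c=cv2.connectedComponentsWithStats(red.astype(np.uint8))
print(cam('wrist')[0])
for i in range(1,N):
    if s[i,4]<10: continue
    z=186 if s[i,4]>200 else 161
    r=cv2.minAreaRect(np.argwhere(l==i)[:,::-1].astype(np.float32));b=cv2.boxPoints(r)
    print(s[i],r,[ray('wrist',*q,z).round(1)[:2].tolist() for q in b],ray('wrist',*r[0],z).round(1))
g=(h[...,0]>8)&(h[...,0]<24)&(h[...,1]>140);g[:60]=0;g[85:]=0;g[:,:235]=0;g[:,260:]=0
v,u=np.nonzero(g);print('knob',u.mean(),v.mean(),len(u));sp=[ray('wrist',u.mean(),v.mean(),z).round(1) for z in(177,190)];print(sp)
m=((h[...,1]<60)&(h[...,2]>150)).astype(np.uint8);
```

```text
[[294.95456821   0.         259.39706534]
 [  0.         294.95456821 188.91092491]
 [  0.           0.           1.        ]]
[264  92  15  16  70] ((271.1811218261719, 99.33393859863281), (20.5174560546875, 3.378622531890869), 47.48955154418945) [[630.9, -155.4], [632.9, -159.0], [611.8, -172.6], [609.7, -169.0]] [ 621.4 -164.   161. ]
[249 116  26  58 854] ((261.8211364746094, 144.1414337158203), (57.474308013916016, 15.255778312683105), 78.2317123413086) [[605.4, -132.7], [605.5, -150.7], [536.5, -151.9], [536.3, -133.0]] [ 571.7 -142.1  186. ]
knob 246.56451612903226 70.88709677419355 124
[array([ 657.7, -141. ,  177. ]), array([ 655.9, -141.1,  190. ])]
```

The lever is currently at about 12° (world direction 180.8°). The mark is at 213°, which agrees with the bin yaw plus 45° (213.5°). So I grip the sleeve, turn it about 32.6° and check.

```bash
python3 -m jog '0 0 2.36 1.32 -0.42 -6 1;0 0 2.36 1.32 -0.42 -6 1;0 0 2.36 1.32 -0.42 -8.5 1;0 0 2.36 1.32 -0.42 -8.5 1;0 0 2.36 1.32 -0.42 -8.5 1'
python3 -m jog '0 0 0 0 0 0 0.15;0 0 0 0 0 0 0.15;0 0 0 0 0 0 0.15;0 0 0 0 0 0 0.15;0 0 0 0 0 0 0.15' 12
```

```text
time_s: 3.82
ee_pos: [570.0, -143.1, 159.3]
ee_rot: [-179.9, 0.3, 0.4]
force: [-0.1, -0.7, 0.4]
gripper_width: 91.4
time_s: 4.45
ee_pos: [571.6, -143.9, 161.7]
ee_rot: [180.0, -0.0, 0.3]
force: [-0.2, -0.3, -0.4]
gripper_width: 44.3
```

```bash
python3 -m jog '0 0 0 0 0 0 0.1;0 0 0 0 0 0 0.1;0 0 0 0 0 0 0.1;0 0 0 0 0 0 0.1' 12
python3 -m jog '0 0 1.64 0.05 -0.49 0 0.1;0 0 3.24 0.15 -0.95 0 0.1;0 0 4.84 0.32 -1.4 0 0.1;0 0 6.52 0.56 -1.83 0 0.1;0 0 6.52 0.56 -1.83 0 0.1' 12
python3 -m jog '0 0 0 0 0 0 0.1;0 0 0 0 0 0 0.6;0 0 0 0 0 0 0.6;0 0 0 0 0 0 0.6'
python3 -m jog '0 0 0 0 0 3 0.6;0 0 0 -2 0 8 0.9;0 0 0 -2 0 8 0.9;0 0 0 -2 0 8 0.9;0 0 0 -2 0 8 0.9'
python3 - <<'E'
from h import *
im=save('wrist','w2.png')[:,:,::-1].copy();h=cv2.cvtColor(im,40)
red=((h[...,0]<6)|(h[...,0]>175))&(h[...,1]>150);
N,l,s,c=cv2.connectedComponentsWithStats(red.astype(np.uint8))
for i in range(1,N):
    if s[i,4]<10: continue
    r=cv2.minAreaRect(np.argwhere(l==i)[:,::-1].astype(np.float32));b=cv2.boxPoints(r)
    print(s[i],[ray('wrist',*q,186).round(1)[:2].tolist() for q in b],ray('wrist',*r[0],186).round(1),ray('wrist',*r[0],161).round(1))
g=(h[...,0]>8)&(h[...,0]<24)&(h[...,1]>140);N,l,s,c=cv2.connectedComponentsWithStats(g.astype(np.uint8))
for i in range(1,N):
    if s[i,4]>40: print('or',s[i],ray('wrist',*c[i],190).round(1))
E
```

```text
time_s: 4.95
ee_pos: [571.3, -143.3, 161.4]
ee_rot: [-179.9, 0.0, 0.3]
force: [-1.2, 3.6, 1.0]
gripper_width: 21.0
time_s: 5.58
ee_pos: [586.7, -188.5, 161.4]
ee_rot: [-179.9, -0.2, 33.0]
force: [1.5, 5.9, 0.9]
gripper_width: 20.8
time_s: 6.08
ee_pos: [585.5, -190.1, 161.5]
ee_rot: [180.0, 0.0, 32.9]
force: [0.6, 0.1, -0.5]
gripper_width: 47.8
time_s: 6.7
ee_pos: [535.7, -190.2, 363.7]
ee_rot: [179.8, -0.2, 32.9]
force: [-1.0, 0.9, -1.0]
gripper_width: 82.2
[273 107  16  60 918] [[609.3, -161.6], [618.6, -175.9], [562.8, -213.9], [553.1, -198.9]] [ 586.6 -187.1  186. ] [ 586.  -189.6  161. ]
or [ 146    0   66   59 1736] [631.8 -34.6 190. ]
or [274  52  13  14 141] [ 655.  -139.9  190. ]
or [ 24  89  37  31 852] [471.3  57.1 190. ]
or [ 92 229  28  53 719] [339.6 -80.5 190. ]
or [400 229  29  54 726] [ 555.5 -415.9  190. ]
or [ 227  290  285   20 4021] [ 483.3 -422.5  190. ]
```

View pics/w2.png

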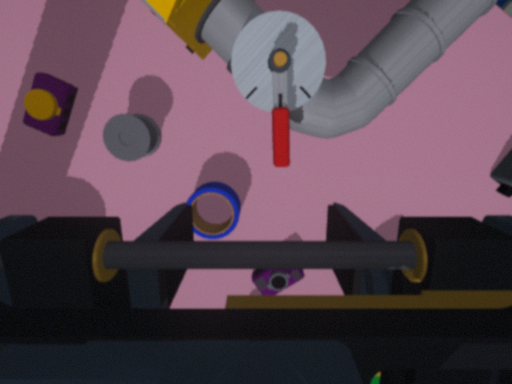

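The lever now sits at about 214.4°, within about 1° of the 45° mark, which it covers. It lies midway between the two black end marks. Now for cartridge B.

```bash
python3 -m jog '0 0 -9 -5 -4.5 -2 1;0 0 -9 -5 -4.5 -2 1;0 0 -9 -5 -4.5 -2 1;0 0 -9 -5 -4.5 -2 1;0 0 -9 -5 -4.5 -2 1'
python3 -m jog '0 0 -2.24 -2.03 -1.79 -7.4 1;0 0 -2.24 -2.03 -1.79 -7.4 1;0 0 -2.24 -2.03 -1.79 -7.4 1;0 0 -2.24 -2.03 -1.79 -7.4 1;0 0 -2.24 -2.03 -1.79 -7.4 1'
python3 - <<'E'
from h import *
save('wrist','w3.png');s=env.state();print(s['ee_pos'],s['ee_rot'])
print(spotter.look_for('spent1_center','wrist'))
a=env.state()['ee_pos'];print(proj('wrist',[[360,-347.5,17],[360,-347.5,44]]))
E
```

```text
time_s: 7.38
ee_pos: [410.0, -302.2, 309.4]
ee_rot: [-179.9, 0.2, -12.1]
force: [0.3, 0.5, 0.1]
gripper_width: 91.4
time_s: 8.0
ee_pos: [361.0, -347.1, 127.0]
ee_rot: [-180.0, -0.0, -23.2]
force: [0.1, 0.8, 0.7]
gripper_width: 90.8
[ 361.69257038 -347.62093184  128.13065351] [179.94411272  -0.18660671 -23.21700713]
[{'box': [228.0, 139.1, 65.5, 98.6], 'conf': 0.81}]
[[259.67223646 189.71793552]
 [259.74497923 197.08451914]]
```

View pics/w3.png

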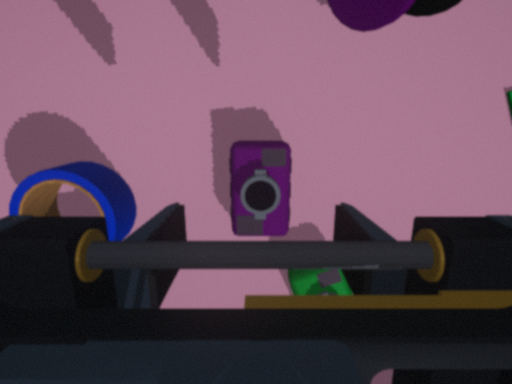

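The wrist view shows the spigot at (260,194) against a predicted (260,197), so it is well aligned. I grip it and lift.

```bash
python3 -m jog '0 0 0 -0.05 0 -2.5 1;0 0 0 -0.05 0 -4.95 1;0 0 0 -0.05 0 -4.95 1;0 0 0 -0.05 0 -4.95 0.5;0 0 0 -0.05 0 -4.95 0.5' 30
python3 -m jog '0 0 0 0 0 0 0.5;0 0 0 0 0 0 0.5;0 0 0 0 0 0 0.5;0 0 0 0 0 0 0.5' 30
python3 -m jog '0 0 0 0 0 1 0.5;0 0 0 0 0 3 0.5;0 0 0 0 0 5 0.5;0 0 0 0 0 8 0.5;0 0 0 0 0 10 0.5' 30
python3 -m jog '0 0 1.17 5.2 8.7 1.7 0.5;0 0 1.17 5.2 8.7 1.7 0.5;0 0 1.17 5.2 8.7 1.7 0.5;0 0 1.17 5.2 8.7 1.7 0.5;0 0 1.17 5.2 8.7 1.7 0.5' 30
python3 -m jog '0 0 1.17 5.2 8.7 1.7 0.5;0 0 1.17 5.2 8.7 1.7 0.5;0 0 1.17 5.2 8.7 1.7 0.5;0 0 1.17 5.2 8.7 1.7 0.5;0 0 1.17 5.2 8.7 1.7 0.5' 30
```

```text
time_s: 8.72
ee_pos: [359.6, -347.4, 4.0]
ee_rot: [179.9, -0.1, -23.3]
force: [-0.6, -0.7, 0.0]
gripper_width: 74.0
time_s: 9.22
ee_pos: [358.8, -347.0, 3.2]
ee_rot: [180.0, -0.0, -23.3]
force: [-0.8, 1.7, 4.8]
gripper_width: 55.9
time_s: 9.85
ee_pos: [358.1, -346.5, 254.1]
ee_rot: [-180.0, 0.1, -23.3]
force: [1.3, -0.6, -1.7]
gripper_width: 55.7
time_s: 10.48
ee_pos: [490.1, -126.4, 295.1]
ee_rot: [-180.0, -0.0, -17.1]
force: [-0.1, -0.1, -2.0]
gripper_width: 55.9
time_s: 11.1
ee_pos: [619.9, 90.3, 336.3]
ee_rot: [180.0, 0.1, -11.4]
force: [-0.7, -0.9, -2.0]
gripper_width: 55.5
```

```bash
python3 -m jog '-0.5 -2.2 0 0 0 0 0.5;-0.9 -4.4 0 0.3 -0.1 0 0.5;-1.39 -6.86 0 0.6 -0.2 -0.5 0.5;-1.39 -6.86 0 1.26 -0.33 -1.53 0.5;-1.39 -6.86 0 1.26 -0.33 -1.53 0.5' 30
python3 - <<'E'
from h import *
s=env.state();print(s['ee_pos'],s['ee_rot'],s['qpos'].round(1))
b=save('scene','sc3.png');cv2.imwrite('pics/v3.png',cv2.resize(b[100:350,60:410,::-1],(700,500),interpolation=2))
E
```

```text
time_s: 11.72
ee_pos: [647.2, 77.6, 295.4]
ee_rot: [179.8, -34.6, -11.6]
force: [0.4, 0.6, -1.1]
gripper_width: 55.5
[647.23234357  77.58324602 295.41080735] [179.78526136 -34.55297567 -11.5544169 ] [ 12.9   8.5  99.7 -20.9  41.8 126.4]
```

View pics/v3.png

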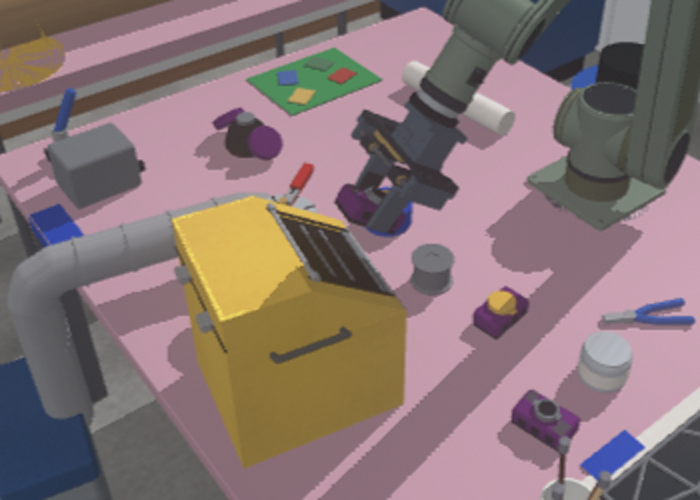

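The view shows the cartridge held, tilted and in front of the flap. I let it settle and approach partway.

```bash
python3 -m jog '0 0 0 0.4 -0.08 -0.55 0.5;0 0 0 0.8 -0.15 -1.1 0.5;0 0 0 1.12 -0.23 -1.64 0.5;0 0 0 1.12 -0.23 -1.64 0.5;0 0 0 1.12 -0.23 -1.64 0.5' 30
python3 - <<'E'
from h import *
s=env.state();p=s['ee_pos'];print(p,s['ee_rot'],s['qpos'].round(1))
a=np.radians(-11.5);e=np.array([np.cos(a),np.sin(a),0]);ey=np.array([-np.sin(a),np.cos(a),0]);c,q=np.cos(np.radians(35)),np.sin(np.radians(35))
t=c*e+[0,0,q];n=q*e-[0,0,c];v=p-[641,84.1,205];print('s,y,d',v@t,v@ey,v@n)
E
```

```text
time_s: 12.4
ee_pos: [678.3, 74.1, 258.4]
ee_rot: [-179.9, -35.0, -11.6]
force: [0.3, 0.1, -0.7]
gripper_width: 56.0
[678.30194051  74.12194014 258.44197972] [-179.90772346  -34.9967334   -11.62329017] [ 11.6  12.4 100.3 -22.2  36.5 127.5]
s,y,d 62.22514457117986 -2.3409365326548333 -21.670095520302052
```

```bash
python3 -m jog '0 0 0 0.45 -0.07 -0.65 0.5;0 0 0 0.9 -0.14 -1.31 0.5;0 0 0 1.35 -0.21 -1.96 0.5;0 0 0 1.8 -0.28 -2.62 0.5;0 0 0 1.8 -0.28 -2.62 0.5' 30
python3 - <<'E'
from h import *
s=env.state();print(s['ee_pos'],s['ee_rot'],s['force'],s['torque'],s['qpos'].round(1))
b=save('scene','sc4.png');cv2.imwrite('pics/v4.png',cv2.resize(b[150:310,120:340,::-1],(770,560),interpolation=2))
E
```

```text
time_s: 13.02
ee_pos: [722.6, 66.5, 189.6]
ee_rot: [180.0, -34.7, -11.6]
force: [0.0, 0.1, -2.0]
gripper_width: 56.1
[722.6323857   66.54828602 189.62292402] [179.96163701 -34.72754166 -11.59141306] [ 0.04012254  0.131949   -2.03279835] [0.15692877 0.74030223 0.02992759] [  9.9  19.6 100.8 -25.4  29.3 130.4]
```

View pics/v4.png

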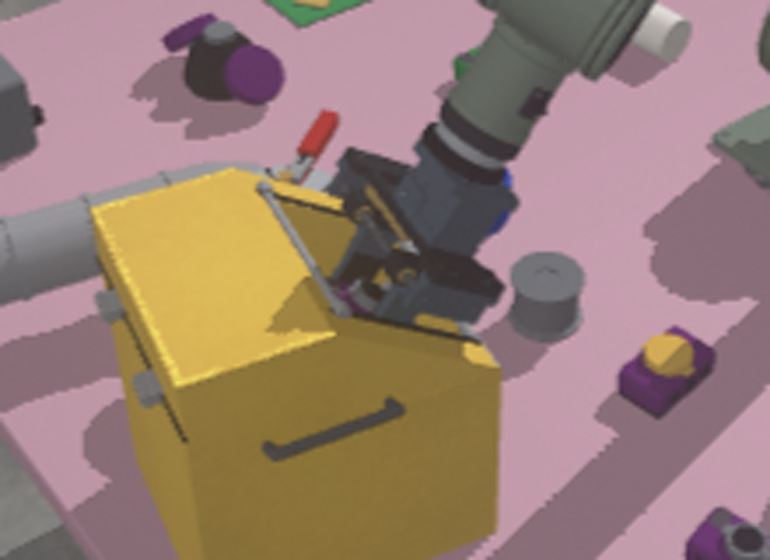

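The flap is open and the cartridge is inside, with no contact force. I release and retreat along the normal.

```bash
python3 -m jog '0 0 0 0 0 0 0.8;0 0 0 0 0 0 0.8;0 0 0 0 0 0 0.8;0 0 0 0 0 0 0.8;0 0 0 0 0 0 0.8' 30
python3 -m jog '0 0 0 -0.3 0.06 0.43 0.8;0 0 0 -1 0.2 1.46 0.8;0 0 0 -2 0.4 2.92 0.8;0 0 0 -2.9 0.6 4.26 0.8;0 0 0 -2.9 0.6 4.26 0.8'
python3 - <<'E'
from h import *
s=env.state();print(s['ee_pos'],s['ee_rot'],s['force'],s['qpos'].round(1))
b=save('scene','sc5.png');cv2.imwrite('pics/v5.png',cv2.resize(b[150:310,120:340,::-1],(770,560),interpolation=2))
E
```

```text
time_s: 13.7
ee_pos: [723.2, 67.1, 193.3]
ee_rot: [-179.9, -35.0, -11.6]
force: [-0.6, 1.2, 0.5]
gripper_width: 72.9
time_s: 14.32
ee_pos: [650.7, 82.9, 304.6]
ee_rot: [-179.7, -35.4, -11.7]
force: [-0.2, 0.3, 0.3]
gripper_width: 73.4
[650.7280842   82.88657619 304.60549652] [-179.66556908  -35.41941869  -11.69613494] [-0.22033171  0.2585655   0.29180365] [ 13.3   8.2  99.1 -21.1  41.8 126.8]
```

View pics/v5.png

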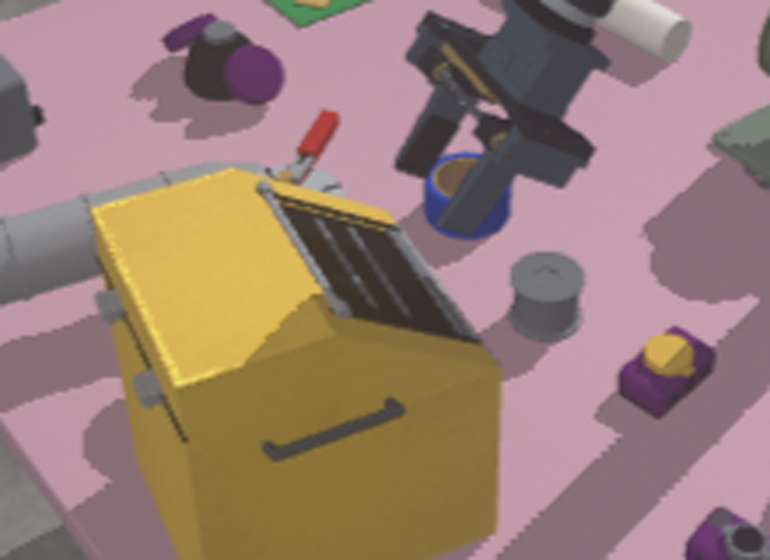

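The flap has shut and the bin swallowed the first cartridge. Now cartridge A. On the way I check the jar's position, because it is close to A.

```bash
python3 -m jog '0 0 0 -1 0 0.5 1;0.7 3.43 0 -2 0 1 1;1.39 6.86 0 -2 0 1 1;1.39 6.86 0 -2 0 1 1;1.39 6.86 0 -2 0 1 1'
python3 -m jog '0 0 7.62 -1 3.6 0 1;0 0 7.62 -1 3.6 0 1;0 0 7.62 -1 3.6 0 1;0 0 7.62 -1 3.6 0 1;0 0 7.62 -1 3.6 0 1'
python3 -m jog '0 0 7.62 -1 3.6 0 1;0 0 7.62 -1 3.6 0 1;0 0 7.62 -1 3.6 0 1;0 0 7.62 -1 3.6 0 1;0 0 7.62 -1 3.6 0 1'
python3 -m jog '0 0 7.62 -1 3.7 0 1;0 0 7.62 -1 3.7 0 1;0 0 7.62 -1 3.7 0 1;0 0 7.62 -1 3.7 0 1;0 0 7.62 -1 3.7 0 1'
python3 - <<'E'
from h import *
s=env.state();print(s['ee_pos'],s['ee_rot'],s['qpos'].round(1))
im=save('wrist','w6.png')
for q in('brush_jar','spent1_center'): print(q,spotter.look_for(q,'wrist')[:2])
print(proj('wrist',[[523,355.7,17],[523,355.7,44]]))
for q in [(118,160),(123,171)]: print(ray('top',*q,100),ray('top',*q,190))
E
```

```text
time_s: 15.0
ee_pos: [602.6, 81.1, 321.7]
ee_rot: [179.9, 0.3, -11.7]
force: [0.2, 0.1, 0.3]
gripper_width: 91.5
time_s: 15.62
ee_pos: [575.6, 171.9, 322.7]
ee_rot: [-180.0, 0.2, 26.4]
force: [-0.5, -0.3, 0.2]
gripper_width: 91.2
time_s: 16.25
ee_pos: [550.7, 261.9, 323.5]
ee_rot: [-180.0, 0.1, 64.4]
force: [-0.3, -0.3, -1.6]
gripper_width: 91.1
time_s: 16.88
ee_pos: [525.7, 354.4, 323.9]
ee_rot: [-180.0, 0.0, 102.5]
force: [0.4, 0.1, 0.2]
gripper_width: 91.2
[525.73618453 354.42423732 323.93626415] [-1.79963073e+02  1.80547572e-02  1.02491947e+02] [32.9 21.6 69.2 -0.  89.2 20.5]
brush_jar [{'box': [334.6, 15.0, 121.5, 93.6], 'conf': 0.95}]
spent1_center []
[[257.52535581 156.22404548]
 [257.40674277 158.66183145]]
[677.04551338 508.77768815 100.        ] [652.59283492 472.89943213 190.        ]
[628.94916802 486.20084383 100.        ] [607.53426846 451.74854775 190.        ]
```

View pics/w6.png

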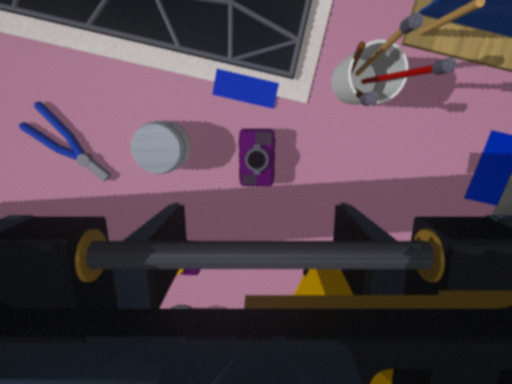

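It is aligned: the spigot is at (257,159) and the prediction was (257,159). The jar and tin are clear of the gripper. I pick it up and carry it to the bin.

```bash
python3 -m jog '0 0 0.04 -0.1 0.05 -8 1;0 0 0.04 -0.1 0.05 -8 1;0 0 0.04 -0.1 0.05 -8 1;0 0 0.04 -0.1 0.05 -8 1;0 0 0.04 -0.1 0.05 -8 1'
python3 -m jog '0 0 0 0 0 -2 1;0 0 0 0 0 -4 1;0 0 0 0 0 -4.8 1;0 0 0 0 0 -4.8 1;0 0 0 0 0 -4.8 0.5' 30
python3 -m jog '0 0 0 0 0 0 0.5;0 0 0 0 0 0 0.5;0 0 0 0 0 0 0.5;0 0 0 0 0 0 0.5;0 0 0 0 0 0 0.5' 30
python3 -m jog '0 0 0 0 0 1 0.5;0 0 0 0 0 3 0.5;0 0 0 0 0 5 0.5;0 0 0 0 0 8 0.5;0 0 0 0 0 10 0.5' 30
python3 -m jog '0 0 -7.61 1.3 -3.55 1.1 0.5;0 0 -7.61 1.3 -3.55 1.1 0.5;0 0 -7.61 1.3 -3.55 1.1 0.5;0 0 -7.61 1.3 -3.55 1.1 0.5;0 0 -7.61 1.3 -3.55 1.1 0.5'
python3 -m jog '0 0 -7.61 1.3 -3.55 1.1 0.5;0 0 -7.61 1.3 -3.55 1.1 0.5;0 0 -7.61 1.3 -3.55 1.1 0.5;0 0 -7.61 1.3 -3.55 1.1 0.5;0 0 -7.61 1.3 -3.55 1.1 0.5'
python3 -m jog '0 0 -7.61 1.3 -3.55 1.1 0.5;0 0 -7.61 1.3 -3.55 1.1 0.5;0 0 -7.61 1.3 -3.55 1.1 0.5;0 0 -7.61 1.3 -3.55 1.1 0.5;0 0 -7.61 1.3 -3.55 1.1 0.5'
```

```text
time_s: 17.65
ee_pos: [523.9, 356.2, 125.3]
ee_rot: [179.9, -0.0, 102.9]
force: [0.9, -0.6, 1.3]
gripper_width: 91.5
time_s: 18.27
ee_pos: [525.3, 357.2, 7.5]
ee_rot: [179.7, -0.1, 102.9]
force: [0.8, 0.3, -0.1]
gripper_width: 84.5
time_s: 18.9
ee_pos: [522.5, 355.7, 5.0]
ee_rot: [-179.9, 0.0, 102.9]
force: [-2.4, -0.8, 5.8]
gripper_width: 55.8
time_s: 19.52
ee_pos: [523.0, 355.7, 255.7]
ee_rot: [-180.0, 0.0, 102.9]
force: [0.5, 1.0, -1.6]
gripper_width: 55.7
time_s: 20.15
ee_pos: [555.7, 266.9, 281.3]
ee_rot: [-180.0, 0.0, 64.9]
force: [-0.4, -0.3, -1.1]
gripper_width: 55.9
time_s: 20.78
ee_pos: [588.1, 178.3, 309.0]
ee_rot: [180.0, 0.0, 27.0]
force: [-0.9, -0.1, -2.1]
gripper_width: 55.8
time_s: 21.4
ee_pos: [620.6, 89.7, 336.6]
ee_rot: [180.0, 0.0, -11.0]
force: [-0.4, 0.2, -2.0]
gripper_width: 55.8
```

```bash
python3 -m jog '-0.5 -2.2 -0.1 0 0 0 0.5;-0.9 -4.4 -0.1 0.3 -0.1 0 0.5;-1.39 -6.86 -0.1 0.6 -0.2 -0.5 0.5;-1.39 -6.86 -0.1 1.26 -0.25 -1.53 0.5;-1.39 -6.86 -0.1 1.26 -0.25 -1.53 0.5' 30
python3 -m jog '0 0 0 0.4 -0.08 -0.55 0.5;0 0 0 0.8 -0.15 -1.1 0.5;0 0 0 1.12 -0.23 -1.64 0.5;0 0 0 1.12 -0.23 -1.64 0.5;0 0 0 1.12 -0.23 -1.64 0.5' 30
python3 - <<'E'
from h import *
s=env.state();p=s['ee_pos'];print(p,s['ee_rot'],s['qpos'].round(1))
a=np.radians(-11.5);e=np.array([np.cos(a),np.sin(a),0]);ey=np.array([-np.sin(a),np.cos(a),0]);c,q=np.cos(np.radians(35)),np.sin(np.radians(35))
t=c*e+[0,0,q];n=q*e-[0,0,c];v=p-[641,84.1,205];print('s,y,d',v@t,v@ey,v@n)
E
```

```text
time_s: 22.02
ee_pos: [649.8, 83.4, 295.3]
ee_rot: [179.7, -34.6, -11.4]
force: [0.0, -0.1, -3.1]
gripper_width: 55.6
time_s: 22.65
ee_pos: [680.4, 77.5, 257.8]
ee_rot: [-180.0, -35.0, -11.8]
force: [-0.2, 0.6, -0.6]
gripper_width: 55.9
[680.35470698  77.4731943  257.82194455] [-179.97091395  -35.00555962  -11.77927286] [ 12.   12.8 100.  -22.7  36.7 128.4]
s,y,d 62.96997548635654 1.3522960200884384 -20.39163611787241
```

```bash
python3 -m jog '0 0 0 0.45 -0.09 -0.65 0.5;0 0 0 0.9 -0.18 -1.31 0.5;0 0 0 1.35 -0.28 -1.96 0.5;0 0 0 1.8 -0.38 -2.62 0.5;0 0 0 1.8 -0.38 -2.62 0.5' 30
python3 -m jog '0 0 0 0 0 0 0.8;0 0 0 0 0 0 0.8;0 0 0 0 0 0 0.8;0 0 0 0 0 0 0.8;0 0 0 0 0 0 0.8' 30
python3 -m jog '0 0 0 -0.3 0.06 0.43 0.8;0 0 0 -1 0.2 1.46 0.8;0 0 0 -2 0.4 2.92 0.8;0 0 0 -2.9 0.6 4.26 0.8;0 0 0 -2.9 0.6 4.26 0.8'
python3 -m jog '0 0 0 -2 0 1 0.8;0 0 0 -4 1 2 0.8;1.39 6.86 0 -6 3 2 0.8;1.39 6.86 0 -6 3 2 0.8;1.39 6.86 0 -6 3 2 0.8'
python3 - <<'E'
from h import *
print(env.state()['force'])
b=save('scene','sc7.png');a=save('top','top7.png')
o=np.hstack([cv2.resize(b[120:330,60:340,::-1],(400,300),interpolation=2),cv2.resize(a[70:280,110:390,::-1],(400,300),interpolation=2)])
cv2.imwrite('pics/v7.png',o)
E
```

```text
time_s: 23.28
ee_pos: [724.6, 67.5, 188.8]
ee_rot: [179.9, -34.7, -11.7]
force: [-1.2, 0.5, -2.4]
gripper_width: 56.1
time_s: 23.9
ee_pos: [725.2, 68.2, 192.8]
ee_rot: [-179.9, -35.0, -11.8]
force: [-1.4, -0.2, 0.1]
gripper_width: 73.1
time_s: 24.52
ee_pos: [652.7, 83.9, 303.9]
ee_rot: [-179.7, -35.4, -11.8]
force: [1.1, 0.2, -0.6]
gripper_width: 73.0
time_s: 25.15
ee_pos: [501.8, 159.5, 349.5]
ee_rot: [180.0, -2.5, -11.5]
force: [0.2, -0.9, -1.0]
gripper_width: 72.7
[ 0.17596856 -0.94287612 -0.95690144]
```

View pics/v7.png

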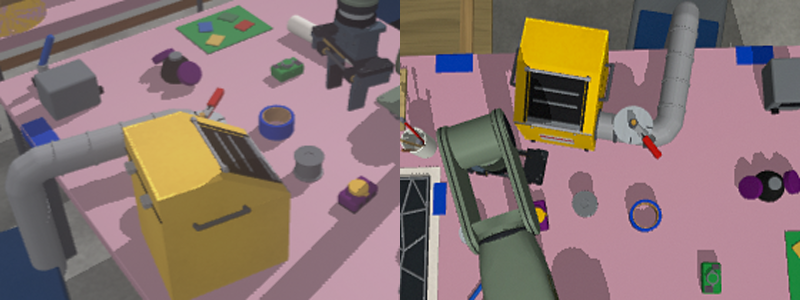

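Both cartridges are gone from the bench, the flap is shut, the lever is still at the mark and the bystanders have not moved. The robot touches nothing, so I hand in.

```bash
python3 -m jog '0 0 0 0 0 0 0.8;0 0 0 0 0 0 0.8;0 0 0 0 0 0 0.8'; python3 -c "
from workcell import env
print(env.job_done())"
```

```text
time_s: 25.62
ee_pos: [501.5, 158.2, 349.2]
ee_rot: [179.9, -2.8, -11.7]
force: [-0.3, -0.8, 0.1]
gripper_width: 72.5
the job is handed in; nothing more can be done
None
```

The damper is half open, both spent cartridges are in the bin with the flap shut, and I handed the job in at 25.6 s. The job-done call gives no verdict.

- **Damper:** the lever started about 12° open, not fully closed. I gripped its sleeve and turned it about 33°. The wrist camera then measured it about 1° past the 45° mark. The last top and scene pictures still show it at about half open, judged by eye.
- **Cartridges:** I pushed each one through the flap along the slope's normal, released it about 45 mm behind the flap and backed out. Every force reading I took was under 7 N.
- **Last pictures:** the flap is flush and shut, and neither spent cartridge shows on the bench. The yellow-capped cartridge and the other things in view look unmoved. The arm hid part of the top view: the putty tin and most of the pliers. I did not check those again, but no move went near them.
- **Not seen:** the inside of the bin. That the cartridges lie inside is inferred from the release and the shut flap.
- **Failed or disagreeing checks:** no measurement disagreed enough to need mending. The first fitting script crashed and I fixed it. The two-view fit of the fresh cartridge's position was poor (its yellow cap spoiled the colour mask), but no move relied on it. The spotter missed cartridge A once in the wrist view, so I checked it by its projected position in that picture.

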